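# Set a straightedge against two handle bolts and weigh it down

### The job

On the drawer front, slide the straightedge, without lifting it, until its long edge touches both upright handle bolts at once, pressing them only gently (under 5 N each). Then stand the steel weight upright on the straightedge's blade to keep it there, still touching both bolts, and let go; leave everything else where it is.

Things in the scene. Friction and masses are not known exactly. Their poses are not given: they have to be found in the camera images.
- drawer_front: Plain wooden drawer front lying flat and fixed on the desk, 200 (its x) x 400 (its y) x 19 mm thick; origin at the centre of its underside. Its y axis runs along the length, its x axis points away from the robot.
- slots: Two dark rubber-lined adjusting slots in the drawer front's top, 42 mm along its x, 12 mm wide, centred 80 mm left (+y) and right (-y) of this origin; axes as the drawer front's. In each stands a steel bolt, 6 mm diameter, 22 mm tall, anywhere within 17 mm of the slot's centre along x; the two differ by up to 6 mm. A bolt yields 1 mm per 2.5 N along x, springing back; over 5 N spoils its setting.
- straightedge: Loose straightedge, 0.15 to 0.22 kg, on the robot's side of the bolts: aluminium blade 45 (its x) x 320 (its y) x 4 mm; at its middle an upright round dark wooden knob, 26 mm diameter, top 30 mm above the blade's underside. Origin: centre of the blade's underside. The long edge facing the bolts is at x = +22.5 mm. Sliding friction about 1 N; pushed at the knob it may stick before it swings round.
- weight: Plain steel cylinder, 40 mm diameter, 45 mm tall, about 0.45 kg, standing on the desk left or right of the drawer front. Origin: centre of its underside.
- jar: Bystander: glass jar with a steel lid, 52 mm wide, 70 mm tall; it may stand on either side of the drawer front.
- hinge_plate: Bystander: flat steel hinge leaf 24 x 50 mm, 6 mm high, lying on the drawer front's far strip, left.
- pencil: Bystander: flat wooden pencil 150 x 12 x 7 mm, lying on the drawer front beyond the bolts.
- screwdriver: Bystander: screwdriver lying on the desk between robot and drawer front, left.
- drawer_pull: Bystander: dark steel bar pull, 170 mm long, lying on the desk between robot and drawer front, right.
Not all that is in view belongs to the job. Leave any orange, purple or turquoise look-alike of the weight alone.

How it is judged:
On the way, in this order (a step that is already met when the one before it is completed fails the run):
1. the straightedge's long edge presses on both bolts at once (0.3 N or more each) for 0.3 s, before the weight is on it (contact force between straightedge and bolt_left_c0 above 0.3 N and contact force between straightedge and bolt_right_c0 above 0.3 N and contact force between straightedge and weight below 0.1 N and x of bolt_left_c0 in the frame of straightedge between 0.0235 and 0.0275 m and x of bolt_right_c0 in the frame of straightedge between 0.0235 and 0.0275 m and y of bolt_left_c0 in the frame of straightedge between -0.157 and 0.157 m and y of bolt_right_c0 in the frame of straightedge between -0.157 and 0.157 m), for 0.3 s.
2. the weight stands upright on the straightedge, which still touches both bolts (contact force between straightedge and weight above 2 N and angle between weight's own z axis and vertical below 0.08 rad and contact force between straightedge and bolt_left_c0 above 0.05 N and contact force between straightedge and bolt_right_c0 above 0.05 N), for 0.2 s.
At the end, for the whole second after the job is handed in: The straightedge lies flat on the drawer front, at rest, its long edge touching both bolts at once (a contact force of at least 0.05 N on each), and the weight stands upright (within 0.08 rad), at rest, on the straightedge's blade (all of step 2 and x of bolt_left_c0 in the frame of straightedge between 0.0235 and 0.0275 m and x of bolt_right_c0 in the frame of straightedge between 0.0235 and 0.0275 m and y of bolt_left_c0 in the frame of straightedge between -0.157 and 0.157 m and y of bolt_right_c0 in the frame of straightedge between -0.157 and 0.157 m and height (world z) of straightedge below 0.024 m and angle between straightedge's own z axis and vertical below 0.04 rad and linear speed of weight below 0.01 m/s and linear speed of straightedge below 0.005 m/s).
It fails at once if a bolt is loaded with more than 5 N (contact force between any of bolt_left_c0, bolt_right_c0 and anything else above 5 N).
It fails at once if the straightedge is lifted more than 12 mm off the drawer front (height (world z) of straightedge above 0.031 m).
It fails at once if a bystander is moved more than 30 mm (distance of any of jar, hinge_plate, pencil, screwdriver, drawer_pull from where it was at the start of the episode above 0.03 m).
It also fails if it takes over 72 s, if anything falls off the work surface, if the arm or the gripper's body presses on something with over 40 N, if the wrist force passes 120 N, or if a joint passes its speed limit or range.

### The arm

A 6-joint arm with a two-finger parallel gripper is mounted at the origin on the work surface. World frame = base frame: x ahead of the robot, y to its left, z up, the work surface at z = 0. Lengths are in m, angles in rad, forces in N, time in s.
With the tool pointing down it reaches from about 0.35 to 0.725 m from the base axis. Payload 6 kg.
Tool frame: the origin (TCP) lies midway between the tips of the shut fingers; the grasp point (between the pads) lies 19 mm behind it (env.grip_depth is the distance from the TCP to the grasp point, in m); z points along the fingers, y is the line along which they close (so a half turn about z gives the same grasp; the last joint's range is limited). The gripper opens to 85 mm and grips with 20 to 120 N. Pads are 22 mm wide; open, the fingers measure 114 mm over their backs; the gripper's body (76 mm by 85 mm) begins 54 mm behind the grasp point. The pads swing forward as they close: fully open they stand 13 mm farther back than shut.
Start: joints at [-0.932, 0.04, 0.085, 0, -1.615, -0.334], TCP at [0.18, -0.572, 0.231] pointing down, gripper open.
Joint ranges: [-2.56, 2.56], [-1.29, 2.01], [-1.08, 1.49], [-3.29, 1.98], [-2.81, -0.18], [-2.99, 2.99]. Speed limits (rad/s): [2.57, 2.57, 3.01, 3.14, 3.14, 3.14].

### API

Orientations are given as a 3x3 rotation matrix whose columns are the frame's x, y, z axes.
In Python, from rig import env gives the robot as it stands.
- The arm moves only by the tool apply_moves, never from a script. Its argument "steps" is one flat list of numbers, 4 for each row, row after row: the shift along the tool's x, y, z in m, then the turn about the tool's z in degrees. In form: [tx, ty, tz, roll, tx, ty, tz, roll, ...]. A call has 1 to 20 rows; each row is the pose to reach, as a shift and turn from the pose commanded when the call began, along the tool's axes at that moment; what a row does not reach only later rows make up. A row lasts 1/8 s, in which the tool goes at most 62.5 mm and 10.7 degrees, less where a joint would pass 70% of its speed; a pose out of reach is approached as far as the arm can. A call with a gripper value outside its range is refused whole. "claw" is the finger opening in m, from 0 to 0.0854, set as the call begins (left out, the last holds). The fingers move at their own pace and stop on an object; "force" is the grip in N (left out, the last holds). Time passes only in rows, so rows that repeat a pose let the fingers close. It gives the time, the measured TCP pose, the force, the opening and the grip force at its end, in the units of the state.
- env.read_state(): the state, without advancing time (a new reading comes with each control period).
- env.read_camera(name): name is "side" or "top" or "wrist"; returns a dict with "img" (400x640x3 uint8, blue, green, red), "vfov" (degrees; the focal length in pixels is half the picture's height over the tangent of half this angle, whatever the lens; pixels are square), "cx", "cy" (the principal point, pixels), "T" (4x4, takes a point from camera to world coordinates); the wrist camera has in their place "mount" (4x4, takes a point from camera to tool coordinates, whose origin is the TCP and whose axes are the flange's). Camera axes: x right, y up, looking along -z (the intrinsics and any distortion apply to the point x, -y, -z); pixel columns grow to the right and rows downward; lengths in m; the calibration is good to about 2 mm. A picture is of the moment at which its call begins: read the wrist's pose just before it. There is no depth.
- env.finish_job(): hands the job in; it is judged then, once.
The state is a dict: "clock": time; "joint_pos": joint angles; "qvel": joint speeds; "joint_torque": joint torques, N m; "tool_pos": TCP position; "eef_rot": TCP orientation; "wrist_force": force on the tool from outside, world axes, zero at the start; "ft_torque": the same for the moment, N m; "finger_gap": finger opening in m; "gripper_force": force on a finger pad.
Only numpy, scipy, OpenCV 4.12 (cv2) and the standard library are available. Lean on these libraries where they do the work, as an engineer would, in place of code of your own. Each camera call takes 0.05 s, during which the arm holds its last target. There are 200 camera calls.

## Working session

There is one attempt and no reset: what is moved stays moved. The work goes in short steps, Python scripts to look and compute and a tool call to move; the robot and the scene stay as the last step left them, time stands still between calls to the robot, and variables do not carry over. Pictures are saved under pics/ and viewed, at most 10 in all, crops included, and the job is handed in when it is done.

Besides the shell and the picture viewer there is one more tool, called after "Call:" as name(argument=value, ...), one argument or row to a line, values as JSON. apply_moves: Moves the arm, as the interface text tells. Its arguments: {"type":"object","properties":{"steps":{"type":"array","items":{"type":"number"}},"claw":{"type":"number"},"force":{"type":"number"}},"required":["steps"]}

```bash
ls; mkdir -p pics
python3 - <<'E'
from rig import env
import cv2
s=env.read_state();print({k:(v.tolist() if hasattr(v,'tolist') else v) for k,v in s.items()})
for n in("top","side"):
    c=env.read_camera(n);cv2.imwrite(f"pics/{n}0.png",c["img"]);print(n,{k:v for k,v in c.items() if k!="img"})
c=env.read_camera("wrist");print({k:v for k,v in c.items() if k!="img"})
E
```

```text
pics
{'clock': 0.0, 'joint_pos': [-0.93228656470258, 0.040842818515196465, 0.08379242602833413, -0.0004655824246947035, -1.6155059139672483, -0.33372717630333215], 'qvel': [0.0005316759098143182, 0.0005751464931508792, -0.0005175694296422095, 0.0016367977945153992, -0.0011230817724863546, 0.0007675802425400174], 'joint_torque': [0.0007515456127293874, -36.82037830352783, 34.74255681037903, 6.932676136493683, -0.005320044147083536, 1.1034827025468985e-05], 'tool_pos': [0.1800444070545741, -0.5719998483594506, 0.23025080787706584], 'eef_rot': [[-0.9539060498729832, -0.3001046346857211, -0.0006754671506969159], [-0.3001053635665163, 0.9539045618608566, 0.0016904495427223392], [0.0001370194539636113, 0.0018152413606450058, -0.9999983430608633]], 'wrist_force': [0.1903384466595823, 0.08970089288406301, 1.3400246826845807], 'ft_torque': [0.0055376998401933325, -0.03250825739186133, -0.029484582315921035], 'gripper_force': 0.0, 'finger_gap': 0.08521098420772755}
top {'vfov': 50.73512190746942, 'cx': 318.8842582548782, 'cy': 196.44683848436026, 'T': array([[-0.02378229,  0.99296831, -0.11596
[... 269 characters left out ...]
193.6357357437907, 'T': array([[ 0.90928351,  0.32149683, -0.2642788 ,  0.22516393],
       [-0.41616928,  0.69847897, -0.58217717, -0.63701041],
       [-0.00257493,  0.63934882,  0.76891252,  0.90524331],
       [ 0.        ,  0.        ,  0.        ,  1.        ]])}
{'vfov': 71.31257753693325, 'cx': 316.41093827115753, 'cy': 200.32097569066417, 'mount': array([[-7.98334122e-05,  9.46388625e-01,  3.23030283e-01,
         8.39407990e-02],
       [ 9.99999920e-01, -5.08903689e-05,  3.96233663e-04,
        -4.92609729e-04],
       [ 3.91430161e-04,  3.23030289e-01, -9.46388546e-01,
        -1.43704709e-01],
       [ 0.00000000e+00,  0.00000000e+00,  0.00000000e+00,
         1.00000000e+00]])}
```

View pics/top0.png

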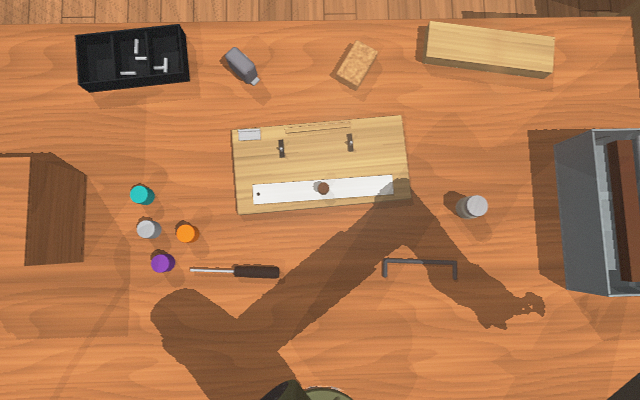

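View pics/side0.png

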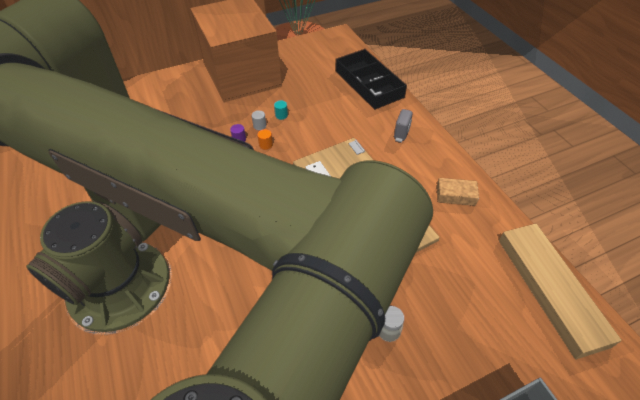

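Top view: straightedge (253–393, 190) with its knob at (323,188), bolts near (281,148) and (350,142), grey weight (148,229) among three coloured look-alikes, jar at (475,206). Next, an enlarged crop.

```bash
cat > h.py <<'E'
from rig import env
import numpy as np, cv2
def ray(cam,T,px):
    f=200/np.tan(np.radians(cam["vfov"])/2)
    d=np.array([(px[0]-cam["cx"])/f,-(px[1]-cam["cy"])/f,-1])
    return T[:3,3],T[:3,:3]@d
def p2w(cam,T,px,z):
    o,d=ray(cam,T,px); return o+d*(z-o[2])/d[2]
def w2p(cam,T,p):
    f=200/np.tan(np.radians(cam["vfov"])/2)
    q=T[:3,:3].T@(np.asarray(p)-T[:3,3]); return np.array([cam["cx"]+f*q[0]/-q[2],cam["cy"]-f*q[1]/-q[2]])
def wristT(cam,s):
    M=np.eye(4);M[:3,:3]=s["eef_rot"];M[:3,3]=s["tool_pos"];return M@cam["mount"]
E
python3 - <<'E'
from h import *
c=env.read_camera("top");im=c["img"]
cv2.imwrite("pics/crop1.png",cv2.resize(im[110:220,225:415],None,fx=4,fy=4,interpolation=cv2.INTER_CUBIC))
P=lambda x,y,z:np.round(p2w(c,c["T"],(x,y),z),4)[:2]
print("weight",P(148,227,.045),"knob",P(323,186.5,.049),"orange",P(186,231,.045),"turq",P(142,193,.045),"purple",P(162,261,.045),"jar",P(475,206,.07))
for n,p in dict(c1=(232,131),c2=(402,116),c3=(411,202),c4=(238,213)).items(): print(n,P(*p,.019))
E
```

```text
weight [0.4722 0.3703] knob [ 0.5532 -0.0159] orange [0.4615 0.2873] turq [0.5478 0.3852] purple [0.3976 0.3384] jar [ 0.5003 -0.3452]
c1 [0.6921 0.1915]
c2 [ 0.7207 -0.2068]
c3 [ 0.5171 -0.218 ]
c4 [0.5007 0.1779]
```

View pics/crop1.png

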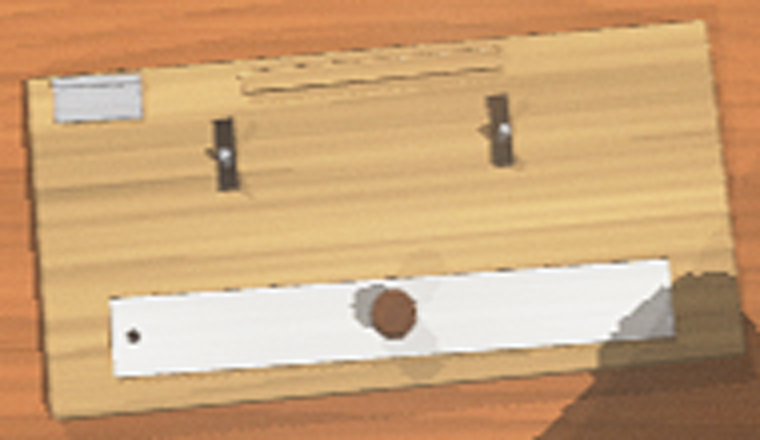

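Call:
apply_moves(
  steps=[-0.5, 0.425, 0.07, 14, -0.5, 0.425, 0.07, 14, -0.5, 0.425, 0.07, 14, -0.5, 0.425, 0.07, 14, -0.5, 0.425, 0.07, 14, -0.5, 0.425, 0.07, 14, -0.5, 0.425, 0.07, 14, -0.5, 0.425, 0.07, 14, -0.5, 0.425, 0.07, 14, -0.5, 0.425, 0.07, 14, -0.5, 0.425, 0.07, 14, -0.5, 0.425, 0.07, 14, -0.5, 0.425, 0.07, 14, -0.5, 0.425, 0.07, 14],
)

```text
clock: 1.95
tool_pos: [0.5293, -0.0177, 0.1617]
eef_rot: [[-0.998, -0.059, 0.001], [-0.059, 0.998, 0.0], [-0.001, 0.0, -1.0]]
wrist_force: [-0.3, 0.0, 0.3]
finger_gap: 0.0856
gripper_force: 0.0
```

Run:
```python
from h import *
s=env.read_state();c=env.read_camera("wrist")
print(s["clock"],s["tool_pos"],s["eef_rot"],s["wrist_force"],s["ft_torque"])
cv2.imwrite("pics/w1.png",c["img"]);np.savez("w1.npz",T=wristT(c,s),vfov=c["vfov"],cx=c["cx"],cy=c["cy"])
F=[]
for i in range(6):
    env.read_camera("wrist"); x=env.read_state();F.append(np.r_[x["wrist_force"],x["ft_torque"]])
print(np.mean(F,0),np.std(F,0))
```

```text
1.95 [ 0.52925609 -0.01766792  0.16170302] [[-9.98238850e-01 -5.93195250e-02  6.26940167e-04]
 [-5.93194071e-02  9.98239032e-01  2.05083328e-04]
 [-6.38001591e-04  1.67532427e-04 -9.99999782e-01]] [-0.31651881  0.04005203  0.32173703] [-0.01146114 -0.05883906 -0.02554073]
[-0.05418435  0.0739971   0.55897646 -0.00105503  0.00792911  0.00326937] [0.34701139 0.43249148 0.61512693 0.02992749 0.03322405 0.01693623]
```

View pics/w1.png

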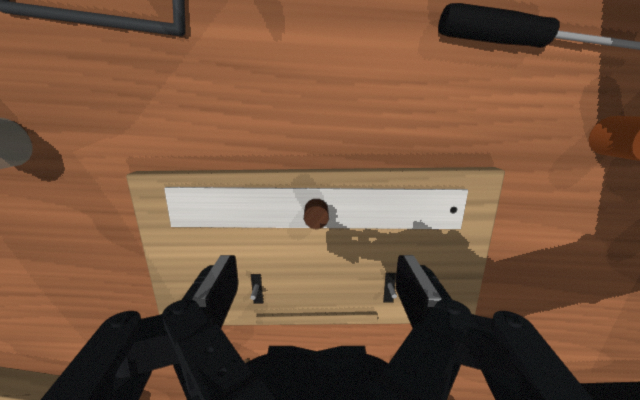

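Wrist view: image up is toward the robot. The blade spans (166–467, 188–229), the knob is at (316,212) and the bolts near (256,289) and (391,289). Enlarging these areas.

Run:
```python
import cv2,numpy as np
im=cv2.imread("pics/w1.png")
a=cv2.resize(im[180:240,156:476],None,fx=2.5,fy=5,interpolation=cv2.INTER_CUBIC)
b=cv2.resize(im[265:310,240:280],None,fx=6,fy=6,interpolation=cv2.INTER_CUBIC)
d=cv2.resize(im[265:310,370:410],None,fx=6,fy=6,interpolation=cv2.INTER_CUBIC)
o=np.zeros((570,800,3),np.uint8);o[:300]=a;o[300:,:240]=b;o[300:,300:540]=d
cv2.imwrite("pics/w1c.png",o)
```

```text
(no output)
```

View pics/w1c.png

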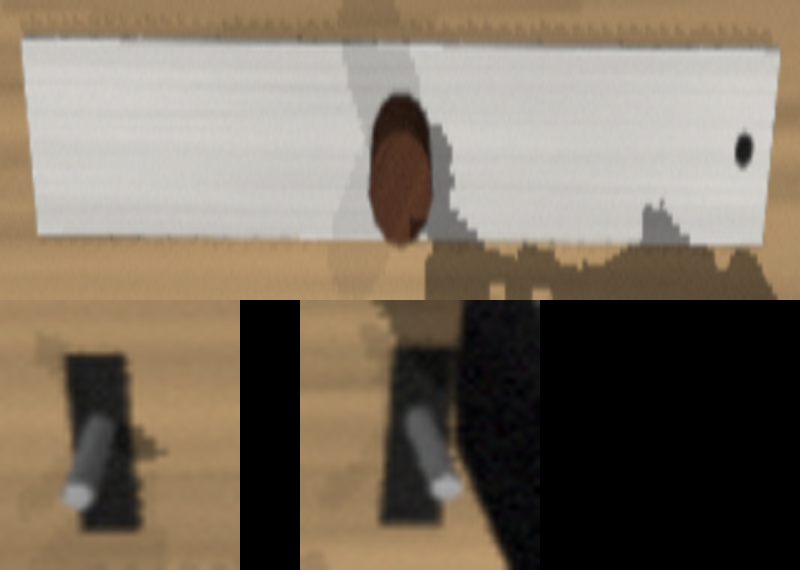

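Run:
```python
from h import *
d=np.load("w1.npz");c={k:float(d[k]) for k in("vfov","cx","cy")};T=d["T"]
P=lambda x,y,z:p2w(c,T,(x,y),z)[:2]
L=[P(171.2,227,.023),P(460.8,228.8,.023),P(164.8,187.6,.023),P(467.2,189.6,.023)]
print(np.round(L,4))
for a,b in((0,1),(2,3)):
    v=L[b]-L[a];print("yaw",np.degrees(np.arctan2(-v[0],v[1])),np.linalg.norm(v))
bl=[P(394.3,296.3,.041),P(389.3,283.3,.019)];br=[P(253,297.3,.041),P(256.8,285,.019)]
print(bl,br);
for i in(0,1):
    v=bl[i]-br[i];print("bolt yaw",np.degrees(np.arctan2(-v[0],v[1])),np.linalg.norm(v))
print("knob",P(316.4,217.6,.049),"blade c",np.mean(L,0))
t=env.read_camera("top");print("top bolts",p2w(t,t["T"],(281.5,149),.041),p2w(t,t["T"],(350.75,142.5),.041))
```

```text
[[ 0.5827 -0.1762]
 [ 0.5658  0.1442]
 [ 0.5373 -0.178 ]
 [ 0.5206  0.1407]]
yaw 3.011476139286373 0.3208752330565781
yaw 3.0045091340152688 0.319126223375645
[array([0.64563095, 0.07713855]), array([0.64395047, 0.07665212])] [array([ 0.65652999, -0.0831193 ]), array([ 0.65588872, -0.0832445 ])]
bolt yaw 3.8906581819735133 0.16062803438353598
bolt yaw 4.269912632577529 0.16034166872207023
knob [ 0.55121553 -0.01710967] blade c [ 0.55160534 -0.01735411]
top bolts [0.642017   0.07566922 0.041     ] [ 0.65398814 -0.08186047  0.041     ]
```

Call:
apply_moves(
  steps=[-0.022, -0.001, 0.03, -10, -0.022, -0.001, 0.06, -20, -0.022, -0.001, 0.07, -30, -0.022, -0.001, 0.07, -40, -0.022, -0.001, 0.07, -50, -0.022, -0.001, 0.07, -60, -0.022, -0.001, 0.07, -70, -0.022, -0.001, 0.07, -80, -0.022, -0.001, 0.07, -89.6, -0.022, -0.001, 0.07, -89.6, -0.022, -0.001, 0.07, -89.6, -0.022, -0.001, 0.07, -89.6],
)

```text
clock: 3.85
tool_pos: [0.5515, -0.0165, 0.0913]
eef_rot: [[0.052, -0.999, -0.0], [-0.999, -0.052, 0.0], [-0.0, 0.0, -1.0]]
wrist_force: [0.3, -0.3, -0.2]
finger_gap: 0.0856
gripper_force: 0.0
```

```bash
cat > st.py <<'E'
from h import *
import sys
n=int(sys.argv[1]) if len(sys.argv)>1 else 1
F=[];
for i in range(n):
    if n>1: env.read_camera("wrist")
    s=env.read_state();F.append(np.r_[s["wrist_force"],s["ft_torque"]])
R=np.array(s["eef_rot"])
print("t",round(s["clock"],2),"pos",np.round(s["tool_pos"],5),"yang",round(np.degrees(np.arctan2(R[1,1],R[0,1])),2),"zax",np.round(R[:,2],4),"gap",round(s["finger_gap"],4),"gf",s["gripper_force"],"j6",s["joint_pos"][5])
print("F",np.round(np.mean(F,0),3))
E
python3 st.py
```

```text
t 3.85 pos [ 0.55147 -0.01655  0.09126] yang -177.04 zax [-1.e-04  1.e-04 -1.e+00] gap 0.0856 gf 0.0 j6 -0.2824067996682277
F [ 0.316 -0.337 -0.155  0.012 -0.065 -0.043]
```

Call:
apply_moves(
  steps=[0, 0, 0.03, 0, 0, 0, 0.05, 0, 0, 0, 0.06, 0, 0, 0, 0.064, 0, 0, 0, 0.064, 0],
  claw=0.06,
)

```text
clock: 4.47
tool_pos: [0.5518, -0.0165, 0.0278]
eef_rot: [[0.053, -0.999, 0.001], [-0.999, -0.053, 0.0], [-0.0, -0.001, -1.0]]
wrist_force: [-0.0, -0.6, 0.1]
finger_gap: 0.0597
gripper_force: 0.0
```

Call:
apply_moves(
  steps=[0, 0, 0, 0, 0, 0, 0, 0, 0, 0, 0, 0, 0, 0, 0, 0, 0, 0, 0, 0, 0, 0, 0, 0, 0, 0, 0, 0, 0, 0, 0, 0],
  claw=0,
  force=25,
)

```text
clock: 5.48
tool_pos: [0.5518, -0.0165, 0.0281]
eef_rot: [[0.054, -0.999, 0.001], [-0.999, -0.054, 0.0], [0.0, -0.001, -1.0]]
wrist_force: [-1.5, 1.0, 5.9]
finger_gap: 0.025
gripper_force: 24.9
```

```bash
python3 st.py 10
```

```text
t 5.97 pos [ 0.55183 -0.01647  0.02807] yang -176.92 zax [ 9.e-04  0.e+00 -1.e+00] gap 0.025 gf 24.93366613984108 j6 -0.2806328219718387
F [-2.298  0.57   5.379  0.249  0.73  -0.013]
```

Call:
apply_moves(
  steps=[0, 0, -0.0005, 0, -0.0005, -0.004, -0.0005, 0, -0.002, -0.012, -0.0005, -0.3, -0.003, -0.02, -0.0005, -0.5, -0.004, -0.028, -0.0005, -0.7, -0.005, -0.036, -0.0005, -1, -0.006, -0.044, -0.0005, -1, -0.007, -0.052, -0.0005, -1, -0.008, -0.06, -0.0005, -1, -0.008, -0.06, -0.0005, -1, -0.008, -0.06, -0.0005, -1],
)

```text
clock: 7.35
tool_pos: [0.6113, -0.0058, 0.0281]
eef_rot: [[0.071, -0.997, 0.0], [-0.997, -0.071, -0.001], [0.001, -0.0, -1.0]]
wrist_force: [0.5, -2.9, 3.0]
finger_gap: 0.025
gripper_force: 24.8
```

```bash
python3 st.py 8
python3 - <<'E'
from h import *
s=env.read_state();c=env.read_camera("wrist");T=wristT(c,s)
np.savez("w2.npz",T=T,vfov=c["vfov"],cx=c["cx"],cy=c["cy"]);cv2.imwrite("pics/w2raw.png",c["img"])
t=env.read_camera("top");cv2.imwrite("pics/t2raw.png",t["img"])
a=cv2.resize(c["img"],(400,250),interpolation=cv2.INTER_AREA)
b=cv2.resize(t["img"][130:190,240:410],None,fx=4.6,fy=4.6,interpolation=cv2.INTER_CUBIC)
o=np.zeros((b.shape[0]+250,b.shape[1],3),np.uint8);o[:250,:400]=a;o[250:]=b;cv2.imwrite("pics/m2.png",o);print(o.shape)
E
```

```text
t 7.75 pos [ 0.6113  -0.00557  0.0281 ] yang -175.94 zax [ 8.e-04 -3.e-04 -1.e+00] gap 0.025 gf 24.84895471483469 j6 -0.24766522460418205
F [ 1.385e+00 -3.320e+00  3.910e+00 -1.057e+00 -3.140e-01  1.000e-03]
(526, 782, 3)
```

View pics/m2.png

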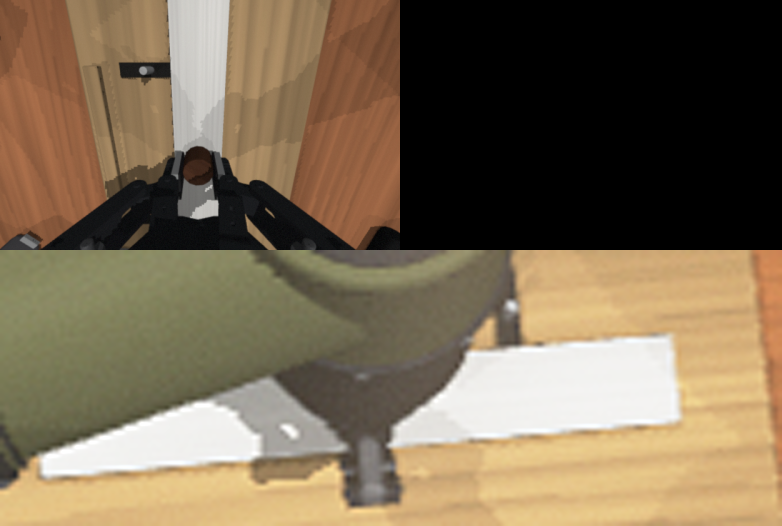

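Blade held between the pads. It has slid well, with its edge a little short of the right bolt (wrist view (229,112), edge at about (272,112)). The left bolt is hidden. I'll fit the edge and compute the remaining gap.

Run:
```python
from h import *
d=np.load("w2.npz");c={k:float(d[k]) for k in("vfov","cx","cy")};T=d["T"]
im=cv2.imread("pics/w2raw.png");hsv=cv2.cvtColor(im,cv2.COLOR_BGR2HSV)
m=(hsv[...,1]<40)&(hsv[...,2]>110)
for side in(0,1):
    pts=[]
    for r in range(4,190,4):
        x=np.where(m[r,260:385])[0]
        if len(x)>40: pts.append(p2w(c,T,((260+x[0]) if side==0 else 261+x[-1],r),.023)[:2])
    pts=np.array(pts);k=np.polyfit(pts[:,1],pts[:,0],1);res=pts[:,0]-np.polyval(k,pts[:,1])
    ok=abs(res)<.001;k=np.polyfit(pts[ok,1],pts[ok,0],1)
    print(side,len(pts),ok.sum(),"yaw",-np.degrees(np.arctan(k[0])),"x@-.0832",np.polyval(k,-.0832),"x@.077",np.polyval(k,.077))
cv2.imwrite("pics/w2c.png",cv2.resize(im[90:135,180:290],None,fx=7,fy=7,interpolation=cv2.INTER_CUBIC))
```

```text
0 47 47 yaw 4.083679291992445 x@-.0832 0.6383383978813043 x@.077 0.6269009856145602
1 47 47 yaw 3.982951965561016 x@-.0832 0.593085244385245 x@.077 0.5819308677968889
```

View pics/w2c.png

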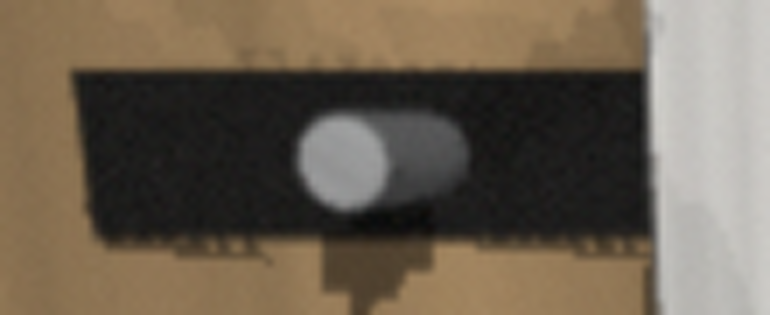

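Run:
```python
from h import *
d=np.load("w2.npz");c={k:float(d[k]) for k in("vfov","cx","cy")};T=d["T"]
for px,z in(((229.1,113),.041),((241.4,112.6),.019)):
    p=p2w(c,T,px,z);print(p)
```

```text
[ 0.65546934 -0.08324441  0.041     ]
[ 0.65558691 -0.08289356  0.019     ]
```

Call:
apply_moves(
  steps=[0, -0.002, 0, 0, 0, -0.005, 0, 0, 0, -0.008, 0, 0, 0, -0.01, 0, 0, 0, -0.0115, 0, 0, 0, -0.0115, 0, 0, 0, -0.0115, 0, 0],
)

```text
clock: 8.72
tool_pos: [0.6211, -0.0042, 0.028]
eef_rot: [[0.071, -0.997, -0.003], [-0.997, -0.071, 0.0], [-0.0, 0.003, -1.0]]
wrist_force: [-6.0, -1.0, 10.0]
finger_gap: 0.0252
gripper_force: 25.4
```

```bash
python3 st.py 6
```

```text
t 9.03 pos [ 0.62116 -0.00419  0.02808] yang -175.92 zax [-2.9e-03  3.0e-04 -1.0e+00] gap 0.025 gf 25.373396258801222 j6 -0.24292164785633086
F [-6.350e+00 -8.800e-01  9.364e+00 -2.920e-01  2.133e+00 -7.000e-03]
```

Call:
apply_moves(
  steps=[0, 0, 0, 0, 0, 0, 0, 0, 0, 0, 0, 0, 0, 0, 0, 0],
  claw=0.03,
)

```text
clock: 9.52
tool_pos: [0.6223, -0.0044, 0.0274]
eef_rot: [[0.071, -0.997, -0.001], [-0.997, -0.071, 0.0], [-0.0, 0.001, -1.0]]
wrist_force: [0.5, 1.0, -0.4]
finger_gap: 0.0296
gripper_force: 0.0
```

```bash
python3 st.py 20
```

```text
t 10.53 pos [ 0.62246 -0.00448  0.02778] yang -175.94 zax [-1.e-04  1.e-04 -1.e+00] gap 0.0304 gf 0.0 j6 -0.24294199956832277
F [-0.359 -0.087  0.163 -0.004 -0.005 -0.001]
```

Call:
apply_moves(
  steps=[0, -0.001, 0, 0, 0, -0.002, 0, 0, 0, -0.003, 0, 0, 0, -0.0038, 0, 0, 0, -0.0045, 0, 0, 0, -0.0045, 0, 0],
)

```text
clock: 11.28
tool_pos: [0.627, -0.0042, 0.0278]
eef_rot: [[0.071, -0.997, -0.0], [-0.997, -0.071, 0.0], [-0.0, 0.0, -1.0]]
wrist_force: [-1.5, 0.0, 0.8]
finger_gap: 0.0303
gripper_force: 0.8
```

```bash
python3 st.py 12
```

```text
t 11.88 pos [ 0.62693 -0.00422  0.02778] yang -175.94 zax [-0.  0. -1.] gap 0.0299 gf 0.6992055956652621 j6 -0.2410999966445345
F [-1.658 -0.251  0.696 -0.126  0.496  0.015]
```

Call:
apply_moves(
  steps=[0, -0.0003, 0, 0, 0, -0.0006, 0, 0, 0, -0.0006, 0, 0],
)

```text
clock: 12.25
tool_pos: [0.6273, -0.0042, 0.0278]
eef_rot: [[0.071, -0.997, -0.001], [-0.997, -0.071, -0.0], [-0.0, 0.001, -1.0]]
wrist_force: [-3.6, -1.4, 1.6]
finger_gap: 0.0298
gripper_force: 1.9
```

```bash
python3 st.py 12
```

```text
t 12.85 pos [ 0.62744 -0.0042   0.02772] yang -175.94 zax [-3.e-04 -0.e+00 -1.e+00] gap 0.0299 gf 2.2018710416159593 j6 -0.24087723869869132
F [-4.103 -0.664  2.109 -0.179  1.404  0.006]
```

Call:
apply_moves(
  steps=[0, -0.0002, 0, 0, 0, -0.0004, 0, 0, 0, -0.0004, 0, 0],
)

```text
clock: 13.22
tool_pos: [0.6277, -0.0042, 0.0277]
eef_rot: [[0.071, -0.997, -0.001], [-0.997, -0.071, -0.0], [-0.0, 0.001, -1.0]]
wrist_force: [-4.8, -0.8, 2.4]
finger_gap: 0.0301
gripper_force: 2.7
```

```bash
python3 st.py 12
```

```text
t 13.82 pos [ 0.6277  -0.00416  0.02775] yang -175.94 zax [-6.e-04 -0.e+00 -1.e+00] gap 0.0297 gf 2.6878125756047666 j6 -0.24070707726659885
F [-5.253 -0.452  2.725 -0.183  1.842  0.006]
```

```bash
cat > edge.py <<'E'
from h import *
Ks=[]
for i in range(4):
    s=env.read_state();c=env.read_camera("wrist");T=wristT(c,s);im=c["img"]
    hsv=cv2.cvtColor(im,cv2.COLOR_BGR2HSV);m=(hsv[...,1]<40)&(hsv[...,2]>110)
    for side in(0,1):
        pts=[]
        for r in range(4,190,4):
            if 85<r<140: continue
            x=np.where(m[r,240:400])[0]
            if len(x)>40: pts.append(p2w(c,T,((240+x[0]) if side==0 else 241+x[-1],r),.023)[:2])
        pts=np.array(pts);k=np.polyfit(pts[:,1],pts[:,0],1);ok=abs(pts[:,0]-np.polyval(k,pts[:,1]))<.001;k=np.polyfit(pts[ok,1],pts[ok,0],1)
        Ks.append((side,len(pts),ok.sum(),-np.degrees(np.arctan(k[0])),np.polyval(k,-.0832),np.polyval(k,.077)))
print(np.round(Ks,4))
cv2.imwrite("pics/w3raw.png",im);x=int(w2p(c,T,(.654,-.0832,.03))[0]);y=int(w2p(c,T,(.654,-.0832,.03))[1]);print(x,y)
cv2.imwrite("pics/w3c.png",cv2.resize(im[y-35:y+35,x-45:x+45],None,fx=7,fy=7,interpolation=cv2.INTER_CUBIC))
E
python3 edge.py
```

```text
[[ 0.     34.     34.      4.0193  0.6529  0.6416]
 [ 1.     34.     34.      3.9865  0.6075  0.5964]
 [ 0.     34.     34.      4.0179  0.6529  0.6416]
 [ 1.     34.     34.      3.9852  0.6075  0.5964]
 [ 0.     34.     34.      4.0609  0.6528  0.6415]
 [ 1.     34.     34.      3.9862  0.6075  0.5963]
 [ 0.     34.     34.      4.0162  0.6529  0.6416]
 [ 1.     34.     34.      3.9834  0.6075  0.5964]]
272 112
```

View pics/w3c.png

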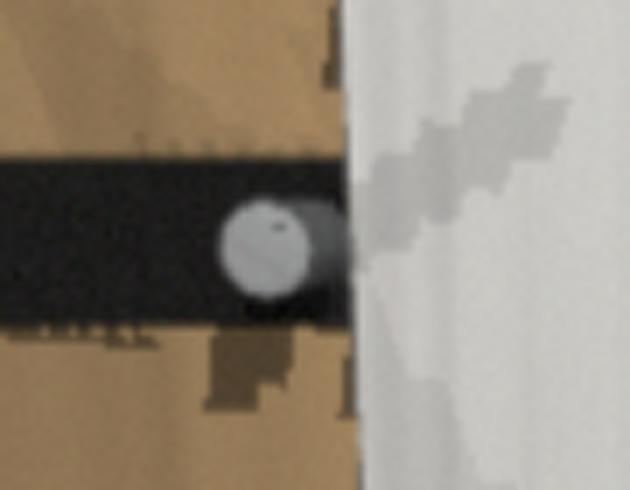

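The right bolt touches the edge (at (345,245) in the crop). The left one is hidden, so I'll push slightly more and watch whether the yaw changes.

Call:
apply_moves(
  steps=[0, -0.0002, 0, 0, 0, -0.0005, 0, 0, 0, -0.0005, 0, 0, 0, -0.0005, 0, 0],
)

```text
clock: 14.52
tool_pos: [0.6279, -0.0042, 0.0277]
eef_rot: [[0.071, -0.997, -0.001], [-0.997, -0.071, -0.0], [0.0, 0.001, -1.0]]
wrist_force: [-7.2, -0.3, 3.4]
finger_gap: 0.0295
gripper_force: 3.3
```

```bash
python3 st.py 12; python3 edge.py
```

```text
t 15.12 pos [ 0.62792 -0.00419  0.02772] yang -175.94 zax [-1.3e-03 -2.0e-04 -1.0e+00] gap 0.0302 gf 3.2766889908816665 j6 -0.2405261712121004
F [-6.512 -0.303  3.272 -0.149  2.238  0.007]
[[ 0.     34.     34.      4.1367  0.653   0.6414]
 [ 1.     34.     34.      3.9816  0.6077  0.5966]
 [ 0.     34.     34.      4.1773  0.653   0.6413]
 [ 1.     34.     34.      3.9826  0.6077  0.5966]
 [ 0.     34.     34.      4.1362  0.653   0.6414]
 [ 1.     34.     34.      3.9823  0.6077  0.5966]
 [ 0.     34.     34.      4.1473  0.653   0.6414]
 [ 1.     34.     34.      3.9861  0.6077  0.5966]]
273 112
```

Rear-edge yaw steady and force rising stiffly suggest both bolts touch. I'll back off and confirm by a direct gentle push behind the left bolt.

Call:
apply_moves(
  steps=[0, 0.001, 0, 0, 0, 0.0025, 0, 0, 0, 0.0025, 0, 0, 0, 0.0025, -0.01, 0, 0, 0.0025, -0.03, 0, 0, 0.0025, -0.05, 0, 0, 0.0025, -0.05, 0],
)

```text
clock: 16.2
tool_pos: [0.6277, -0.004, 0.0816]
eef_rot: [[0.071, -0.997, 0.006], [-0.997, -0.071, 0.001], [-0.001, -0.006, -1.0]]
wrist_force: [0.4, 0.6, -0.4]
finger_gap: 0.0298
gripper_force: 0.0
```

```bash
python3 st.py 2; python3 edge.py
```

```text
t 16.3 pos [ 0.62609 -0.00407  0.07832] yang -175.94 zax [ 8.e-04  8.e-04 -1.e+00] gap 0.03 gf 0.0 j6 -0.24151577415220593
F [-0.668  0.259 -0.12  -0.003  0.045  0.016]
[[ 0.     34.     34.      4.0134  0.6523  0.6411]
 [ 1.     34.     34.      4.019   0.607   0.5958]
 [ 0.     34.     34.      4.0131  0.6523  0.6411]
 [ 1.     34.     34.      4.0647  0.6071  0.5957]
 [ 0.     34.     34.      4.0752  0.6523  0.6408]
 [ 1.     34.     34.      4.0261  0.607   0.5958]
 [ 0.     34.     34.      4.0793  0.6523  0.6409]
 [ 1.     34.     34.      4.0198  0.6071  0.5958]]
280 110
```

Call:
apply_moves(
  steps=[-0.03, 0.018, 0, 0, -0.06, 0.035, 0, 0, -0.081, 0.044, 0, 0, -0.081, 0.044, 0.018, 0, -0.081, 0.044, 0.018, 0, -0.081, 0.044, 0.018, 0, -0.081, 0.044, 0.018, 0],
  claw=0,
)

```text
clock: 17.38
tool_pos: [0.5767, 0.0729, 0.06]
eef_rot: [[0.07, -0.998, 0.0], [-0.998, -0.07, -0.0], [0.0, -0.0, -1.0]]
wrist_force: [-0.1, 0.9, 0.5]
finger_gap: -0.0
gripper_force: 0.0
```

```bash
python3 st.py 12
python3 - <<'E'
from h import *
s=env.read_state();c=env.read_camera("wrist");T=wristT(c,s);im=c["img"]
np.savez("w4.npz",T=T,vfov=c["vfov"],cx=c["cx"],cy=c["cy"]);cv2.imwrite("pics/w4raw.png",im)
x,y=map(int,w2p(c,T,(.6418,.077,.023)));print(x,y)
b=cv2.resize(im[max(0,y-35):y+35,max(0,x-45):x+45],None,fx=6,fy=6,interpolation=cv2.INTER_CUBIC)
a=cv2.resize(im,(240,150),interpolation=cv2.INTER_AREA)
o=np.zeros((max(150,b.shape[0]),240+b.shape[1],3),np.uint8);o[:150,:240]=a;o[:b.shape[0],240:]=b;cv2.imwrite("pics/w4.png",o)
E
```

```text
t 17.98 pos [0.57631 0.07345 0.0598 ] yang -175.93 zax [-0.e+00  1.e-04 -1.e+00] gap 0.0001 gf 0.0 j6 -0.4007443684004368
F [-0.088 -0.075  0.195 -0.003  0.005 -0.009]
223 228
```

View pics/w4.png

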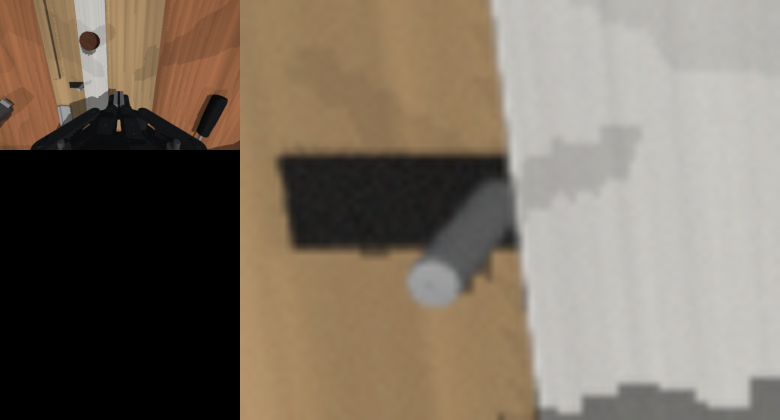

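Left bolt also sits against the blade edge (crop (508,190)), with no visible gap. Now the force check behind it.

Call:
apply_moves(
  steps=[0, 0, 0.02, 0, 0, 0, 0.035, 0, 0, 0, 0.0388, 0, 0, 0, 0.0388, 0, 0, -0.0015, 0.0388, 0, 0, -0.003, 0.0388, 0, 0, -0.003, 0.0388, 0],
)

```text
clock: 18.9
tool_pos: [0.5796, 0.0737, 0.0212]
eef_rot: [[0.071, -0.997, 0.0], [-0.997, -0.071, 0.0], [-0.0, -0.0, -1.0]]
wrist_force: [-1.0, 0.4, -0.3]
finger_gap: 0.0002
gripper_force: 0.0
```

```bash
python3 st.py 12
```

```text
t 19.5 pos [0.57931 0.07363 0.02102] yang -175.94 zax [ 0.e+00  1.e-04 -1.e+00] gap 0.0001 gf 0.0 j6 -0.3986165340256371
F [ 0.157 -0.084  0.028  0.     0.011 -0.005]
```

Call:
apply_moves(
  steps=[0, -0.0005, 0, 0, 0, -0.001, 0, 0, 0, -0.001, 0, 0],
)

```text
clock: 19.88
tool_pos: [0.5804, 0.0737, 0.021]
eef_rot: [[0.071, -0.997, -0.0], [-0.997, -0.071, 0.0], [-0.0, 0.0, -1.0]]
wrist_force: [-0.9, -0.3, 1.2]
finger_gap: -0.0002
gripper_force: 0.0
```

```bash
python3 st.py 8|tail -1
```

```text
F [-0.133  0.106 -0.028  0.005  0.002 -0.024]
```

Call:
apply_moves(
  steps=[0, -0.0005, 0, 0, 0, -0.001, 0, 0, 0, -0.001, 0, 0],
)

```text
clock: 20.65
tool_pos: [0.5813, 0.0738, 0.021]
eef_rot: [[0.071, -0.997, -0.0], [-0.997, -0.071, 0.0], [-0.0, 0.0, -1.0]]
wrist_force: [-0.0, -0.8, -0.4]
finger_gap: -0.0002
gripper_force: 0.0
```

```bash
python3 st.py 8|tail -1
```

```text
F [-0.106 -0.05  -0.303  0.013  0.02  -0.004]
```

Call:
apply_moves(
  steps=[0, -0.0005, 0, 0, 0, -0.001, 0, 0, 0, -0.001, 0, 0],
)

```text
clock: 21.42
tool_pos: [0.5823, 0.0739, 0.021]
eef_rot: [[0.071, -0.997, -0.0], [-0.997, -0.071, 0.0], [-0.0, 0.0, -1.0]]
wrist_force: [0.1, 0.8, -0.7]
finger_gap: 0.0001
gripper_force: 0.0
```

```bash
python3 st.py 8|tail -1
```

```text
F [ 0.12   0.033 -0.072 -0.011  0.004  0.012]
```

Call:
apply_moves(
  steps=[0, -0.0004, 0, 0, 0, -0.0008, 0, 0, 0, -0.0008, 0, 0],
)

```text
clock: 22.2
tool_pos: [0.5831, 0.0739, 0.021]
eef_rot: [[0.071, -0.997, -0.0], [-0.997, -0.071, 0.0], [-0.0, 0.0, -1.0]]
wrist_force: [0.7, -0.4, 0.2]
finger_gap: 0.0
gripper_force: 0.0
```

```bash
python3 st.py 8|tail -1
```

```text
F [-0.048  0.14  -0.311 -0.003 -0.032  0.001]
```

Call:
apply_moves(
  steps=[0, -0.0005, 0, 0, 0, -0.001, 0, 0, 0, -0.0012, 0, 0, 0, -0.0012, 0, 0],
)

```text
clock: 23.1
tool_pos: [0.5843, 0.074, 0.021]
eef_rot: [[0.071, -0.997, -0.0], [-0.997, -0.071, 0.0], [-0.0, 0.0, -1.0]]
wrist_force: [-0.4, -0.0, 0.5]
finger_gap: 0.0002
gripper_force: 0.0
```

```bash
python3 st.py 6|tail -1
```

```text
F [ 0.388 -0.179 -0.371  0.007  0.008 -0.019]
```

Call:
apply_moves(
  steps=[0, -0.0005, 0, 0, 0, -0.001, 0, 0, 0, -0.0012, 0, 0, 0, -0.0012, 0, 0],
)

```text
clock: 23.9
tool_pos: [0.5855, 0.0741, 0.021]
eef_rot: [[0.071, -0.997, -0.0], [-0.997, -0.071, 0.0], [-0.0, 0.0, -1.0]]
wrist_force: [-0.0, -0.9, 0.3]
finger_gap: -0.0002
gripper_force: 0.0
```

```bash
python3 st.py 6|tail -1
```

```text
F [-0.056  0.037 -0.1    0.     0.012 -0.001]
```

Call:
apply_moves(
  steps=[0, -0.0005, 0, 0, 0, -0.001, 0, 0, 0, -0.0014, 0, 0, 0, -0.0014, 0, 0],
)

```text
clock: 24.7
tool_pos: [0.5869, 0.0742, 0.021]
eef_rot: [[0.071, -0.997, -0.0], [-0.997, -0.071, 0.0], [-0.0, 0.0, -1.0]]
wrist_force: [0.1, -0.2, 0.3]
finger_gap: -0.0002
gripper_force: 0.0
```

```bash
python3 st.py 5|tail -1
```

```text
F [-0.344 -0.114 -0.173 -0.     0.005 -0.022]
```

Call:
apply_moves(
  steps=[0, -0.0005, 0, 0, 0, -0.001, 0, 0, 0, -0.0012, 0, 0, 0, -0.0012, 0, 0],
)

```text
clock: 25.45
tool_pos: [0.5881, 0.0743, 0.021]
eef_rot: [[0.071, -0.997, -0.0], [-0.997, -0.071, 0.0], [-0.0, 0.0, -1.0]]
wrist_force: [-0.4, 0.4, 0.1]
finger_gap: -0.0
gripper_force: 0.0
```

```bash
python3 st.py 6|tail -1
```

```text
F [ 0.286  0.333  0.126  0.004 -0.007  0.012]
```

Call:
apply_moves(
  steps=[0, -0.0005, 0, 0, 0, -0.001, 0, 0, 0, -0.0012, 0, 0, 0, -0.0012, 0, 0],
)

```text
clock: 26.25
tool_pos: [0.5893, 0.0744, 0.021]
eef_rot: [[0.071, -0.997, -0.0], [-0.997, -0.071, 0.0], [-0.0, 0.0, -1.0]]
wrist_force: [-0.1, 0.6, -0.4]
finger_gap: 0.0002
gripper_force: 0.0
```

```bash
python3 st.py 5|tail -1
```

```text
Traceback (most recent call last):
  File "st.py", line 6, in <module>
    if n>1: env.read_camera("wrist")
            ~~~~~~~~~~~~~~~^^^^^^^^^
ValueError: 200 camera calls are used up
```

Call:
apply_moves(
  steps=[0, -0.0005, 0, 0, 0, -0.001, 0, 0, 0, -0.0012, 0, 0, 0, -0.0012, 0, 0],
)

```text
clock: 26.75
tool_pos: [0.5904, 0.0744, 0.021]
eef_rot: [[0.071, -0.997, -0.0], [-0.997, -0.071, 0.0], [-0.0, 0.0, -1.0]]
wrist_force: [-0.7, 0.4, -0.0]
finger_gap: -0.0001
gripper_force: 0.1
```

```bash
python3 st.py 6|tail -1
```

```text
Traceback (most recent call last):
  File "st.py", line 6, in <module>
    if n>1: env.read_camera("wrist")
            ~~~~~~~~~~~~~~~^^^^^^^^^
ValueError: 200 camera calls are used up
```

Camera calls are used up, so I continue on force readings alone.

Call:
apply_moves(
  steps=[0, -0.0003, 0, 0, 0, -0.0006, 0, 0, 0, -0.0006, 0, 0, 0, -0.0006, 0, 0],
)

```text
clock: 27.25
tool_pos: [0.5909, 0.0745, 0.0209]
eef_rot: [[0.071, -0.997, -0.001], [-0.997, -0.071, 0.0], [-0.0, 0.001, -1.0]]
wrist_force: [-2.4, -0.2, 2.0]
finger_gap: -0.0002
gripper_force: 1.6
```

Call:
apply_moves(
  steps=[0, 0, 0, 0],
)

```text
clock: 27.38
tool_pos: [0.5909, 0.0745, 0.0209]
eef_rot: [[0.071, -0.997, -0.0], [-0.997, -0.071, 0.0], [-0.0, 0.0, -1.0]]
wrist_force: [-3.3, 0.9, 1.5]
finger_gap: -0.0001
gripper_force: 1.7
```

Call:
apply_moves(
  steps=[0, 0, 0, 0],
)

```text
clock: 27.5
tool_pos: [0.5909, 0.0745, 0.0209]
eef_rot: [[0.071, -0.997, -0.0], [-0.997, -0.071, 0.0], [-0.0, 0.0, -1.0]]
wrist_force: [-2.9, 0.7, 2.1]
finger_gap: 0.0001
gripper_force: 1.7
```

Call:
apply_moves(
  steps=[0, 0, 0, 0],
)

```text
clock: 27.62
tool_pos: [0.591, 0.0745, 0.0209]
eef_rot: [[0.071, -0.997, -0.0], [-0.997, -0.071, 0.0], [-0.0, 0.0, -1.0]]
wrist_force: [-3.4, 0.9, 2.4]
finger_gap: 0.0001
gripper_force: 1.7
```

Stiff contact from the start, so the left bolt does touch. I'll retreat slowly, then do one more central push behind the knob to equalise.

Call:
apply_moves(
  steps=[0, 0.0003, 0, 0, 0, 0.0006, 0, 0, 0, 0.0009, 0, 0, 0, 0.0012, 0, 0, 0, 0.0015, 0, 0, 0, 0.002, 0, 0, 0, 0.006, 0, 0, 0, 0.006, -0.015, 0, 0, 0.006, -0.045, 0, 0.02, 0.005, -0.045, 0, 0.05, 0.002, -0.045, 0, 0.0806, -0.0013, -0.045, 0, 0.0806, -0.0013, -0.045, 0, 0.0806, -0.0013, -0.045, 0],
)

```text
clock: 29.38
tool_pos: [0.5981, -0.0059, 0.0662]
eef_rot: [[0.07, -0.998, 0.0], [-0.998, -0.07, 0.0], [-0.0, -0.0, -1.0]]
wrist_force: [0.9, -0.7, -0.2]
finger_gap: -0.0
gripper_force: 0.0
```

Call:
apply_moves(
  steps=[0, 0, 0.02, 0, 0, 0, 0.034, 0, 0, 0, 0.036, 0, 0, 0, 0.036, 0, 0, -0.002, 0.036, 0, 0, -0.004, 0.036, 0, 0, -0.004, 0.036, 0],
)

```text
clock: 30.25
tool_pos: [0.6007, -0.0057, 0.0305]
eef_rot: [[0.071, -0.997, -0.004], [-0.997, -0.071, -0.0], [0.0, 0.004, -1.0]]
wrist_force: [-9.1, 1.0, 5.7]
finger_gap: 0.0001
gripper_force: 4.8
```

Contact came sooner than expected (the finger is thicker higher up). Total about 5 N net over both bolts, so I'll back off slowly now.

Call:
apply_moves(
  steps=[0, 0.0003, 0, 0, 0, 0.0006, 0, 0, 0, 0.0009, 0, 0, 0, 0.0012, 0, 0, 0, 0.0015, 0, 0, 0, 0.0018, 0, 0, 0, 0.0021, 0, 0, 0, 0.0024, 0, 0, 0, 0.0027, 0, 0, 0, 0.003, 0, 0],
)

```text
clock: 31.5
tool_pos: [0.5993, -0.0057, 0.0301]
eef_rot: [[0.071, -0.997, 0.001], [-0.997, -0.071, 0.0], [-0.0, -0.001, -1.0]]
wrist_force: [-2.6, -0.3, 1.1]
finger_gap: 0.0001
gripper_force: 1.1
```

```bash
python3 st.py
python3 - <<'E'
import cv2,numpy as np
im=cv2.imread("pics/top0.png");b=cv2.resize(im[180:280,125:205],None,fx=6,fy=6,interpolation=cv2.INTER_CUBIC);cv2.imwrite("pics/wt.png",b)
E
```

```text
t 31.5 pos [ 0.59934 -0.00574  0.03005] yang -175.94 zax [ 6.e-04  2.e-04 -1.e+00] gap 0.0001 gf 1.0668239326332696 j6 -0.2535329971462594
F [-2.611 -0.321  1.1   -0.051  0.711  0.03 ]
```

View pics/wt.png

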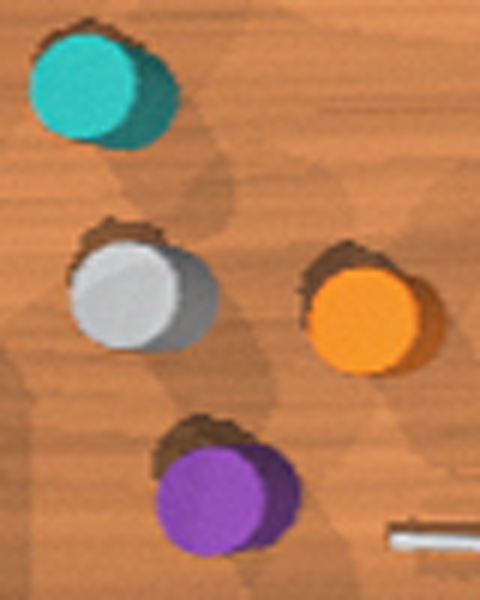

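The grey weight's top is centred at crop (125,296), i.e. pixel (145.5,229), and its base near (152,229.6). Finish retreating and compute positions.

Call:
apply_moves(
  steps=[0, 0.0003, 0, 0, 0, 0.0006, 0, 0, 0, 0.0009, 0, 0, 0, 0.0012, 0, 0, 0, 0.0016, 0, 0, 0, 0.002, 0, 0, 0, 0.005, 0, 0, 0, 0.005, -0.02, 0, 0, 0.005, -0.07, 0, 0, 0.005, -0.12, 0, 0, 0.005, -0.12, 0],
  force=40,
)

```text
clock: 32.88
tool_pos: [0.5967, -0.0061, 0.1576]
eef_rot: [[0.071, -0.997, 0.011], [-0.997, -0.071, 0.001], [-0.001, -0.011, -1.0]]
wrist_force: [-0.2, 0.1, -1.1]
finger_gap: -0.0001
gripper_force: 0.0
```

```bash
python3 st.py
python3 - <<'E'
from h import *
c=dict(vfov=50.73512190746942,cx=318.8842582548782,cy=196.44683848436026)
T=np.array([[-0.02378229,0.99296831,-0.115967,0.42251395],[-0.99957166,-0.02163928,0.01970377,0.01218616],[0.01705578,0.11638593,0.99305761,0.97863684],[0,0,0,1]])
for n,p,z in(("w",(145.5,229),.045),("wb",(152.3,229.6),0),("o",(185.3,233.1),.045),("t",(138.6,193.9),.045),("p",(159.8,262.9),.045)): print(n,np.round(p2w(c,T,p,z),4))
# known refs: bolts, knob
for n,p,z in(("bl",(.645,.077,.041),0),("br",(.656,-.0832,.041),0),("k",(.5515,-.0168,.049),0)): print(n,w2p(c,T,p))
E
```

```text
t 32.88 pos [ 0.59673 -0.00612  0.1576 ] yang -175.92 zax [ 0.0109  0.0013 -0.9999] gap -0.0001 gf 0.0 j6 -0.25577436106901413
F [-0.219  0.138 -1.065 -0.007  0.028 -0.065]
w [0.468  0.3757 0.045 ]
wb [0.4684 0.3776 0.    ]
o [0.457  0.2887 0.045 ]
t [0.5459 0.3927 0.045 ]
p [0.3936 0.343  0.045 ]
bl [280.89404859 147.72117743]
br [351.30863062 141.62415652]
k [323.40049322 187.23071998]
```

Call:
apply_moves(
  steps=[-0.05, 0.013, 0, 0, -0.1, 0.026, 0, 0, -0.15, 0.039, 0, 0, -0.2, 0.052, 0, 0, -0.25, 0.065, 0.01, 0, -0.3, 0.077, 0.03, 0, -0.35, 0.09, 0.05, 0, -0.39, 0.0997, 0.058, 0, -0.39, 0.0997, 0.058, 0, -0.39, 0.0997, 0.058, 0, -0.39, 0.0997, 0.058, 0],
  claw=0.062,
)

```text
clock: 34.25
tool_pos: [0.4676, 0.3752, 0.0928]
eef_rot: [[0.07, -0.998, 0.001], [-0.998, -0.07, 0.001], [-0.001, -0.001, -1.0]]
wrist_force: [0.2, 0.3, 0.8]
finger_gap: 0.062
gripper_force: 0.0
```

```bash
python3 st.py
```

```text
t 34.25 pos [0.46755 0.37521 0.09277] yang -176.0 zax [ 6.e-04  8.e-04 -1.e+00] gap 0.062 gf 0.0 j6 -0.9403995496475259
F [ 0.231  0.254  0.825  0.032 -0.011 -0.021]
```

Call:
apply_moves(
  steps=[-0.001, -0.002, 0.03, 0, -0.001, -0.002, 0.06, 0, -0.001, -0.002, 0.074, 0, -0.001, -0.002, 0.075, 0, -0.001, -0.002, 0.075, 0],
)

```text
clock: 34.88
tool_pos: [0.4697, 0.3774, 0.0185]
eef_rot: [[0.071, -0.997, 0.002], [-0.997, -0.071, 0.001], [-0.001, -0.002, -1.0]]
wrist_force: [-0.1, -0.0, 0.3]
finger_gap: 0.062
gripper_force: 0.0
```

Call:
apply_moves(
  steps=[0, 0, 0, 0, 0, 0, 0, 0, 0, 0, 0, 0, 0, 0, 0, 0, 0, 0, 0, 0, 0, 0, 0, 0],
  claw=0.03,
  force=20,
)

```text
clock: 35.62
tool_pos: [0.4692, 0.3775, 0.0184]
eef_rot: [[0.071, -0.997, 0.001], [-0.997, -0.071, 0.001], [-0.001, -0.001, -1.0]]
wrist_force: [-2.0, -0.0, 5.1]
finger_gap: 0.039
gripper_force: 21.1
```

Call:
apply_moves(
  steps=[0, 0, 0, 0, 0, 0, 0, 0, 0, 0, 0, 0, 0, 0, 0, -10, 0, 0, 0, -20, 0, 0, 0, -30, 0, 0, 0, -40, 0, 0, 0, -50, 0, 0, 0, -60, 0, 0, 0, -70, 0, 0, 0, -80, 0, 0, 0, -90, 0, 0, 0, -90, 0, 0, 0, -90, 0, 0, 0, -90],
  claw=0.06,
)

```text
clock: 37.5
tool_pos: [0.4689, 0.377, 0.017]
eef_rot: [[0.998, 0.069, -0.0], [0.069, -0.998, 0.0], [-0.0, -0.0, -1.0]]
wrist_force: [0.2, 0.1, 0.6]
finger_gap: 0.0602
gripper_force: 0.0
```

Call:
apply_moves(
  steps=[0, 0, 0, 0, 0, 0, 0, 0, 0, 0, 0, 0, 0, 0, 0, 0, 0, 0, 0, 0, 0, 0, 0, 0],
  claw=0.03,
  force=40,
)

```text
clock: 38.25
tool_pos: [0.4691, 0.3768, 0.0173]
eef_rot: [[0.997, 0.071, 0.0], [0.071, -0.997, -0.0], [0.0, 0.0, -1.0]]
wrist_force: [0.2, -3.9, 4.3]
finger_gap: 0.0385
gripper_force: 41.6
```

```bash
python3 st.py
```

```text
t 38.25 pos [0.46913 0.37679 0.01733] yang -85.94 zax [ 3.e-04 -2.e-04 -1.e+00] gap 0.0385 gf 41.64649470127188 j6 0.631933788177826
F [ 0.212 -3.946  4.332 -1.209  0.048 -0.067]
```

Call:
apply_moves(
  steps=[0, 0, -0.02, 0, 0, 0, -0.05, 0, 0, 0, -0.085, 0, 0.015, 0.04, -0.09, 0, 0.03, 0.08, -0.09, 0, 0.05, 0.13, -0.09, 0, 0.068, 0.18, -0.09, 0, 0.087, 0.23, -0.09, 0, 0.106, 0.28, -0.09, 0, 0.12, 0.32, -0.09, 0, 0.1255, 0.3327, -0.09, 0, 0.1255, 0.3327, -0.09, 0, 0.1255, 0.3327, -0.09, 0, 0.1255, 0.3327, -0.09, 0],
)

```text
clock: 40.0
tool_pos: [0.6174, 0.0552, 0.1071]
eef_rot: [[0.997, 0.072, 0.0], [0.072, -0.997, 0.001], [0.0, -0.0, -1.0]]
wrist_force: [-0.1, 0.9, -4.4]
finger_gap: 0.0384
gripper_force: 41.6
```

Call:
apply_moves(
  steps=[0, 0, 0, 0, 0, 0, 0, 0],
)

```text
clock: 40.25
tool_pos: [0.6176, 0.0544, 0.1071]
eef_rot: [[0.997, 0.071, 0.0], [0.071, -0.997, 0.0], [0.0, -0.0, -1.0]]
wrist_force: [-0.8, 0.3, -4.0]
finger_gap: 0.0386
gripper_force: 41.6
```

```bash
python3 st.py
```

```text
t 40.25 pos [0.61762 0.05444 0.10706] yang -85.9 zax [ 1.e-04  2.e-04 -1.e+00] gap 0.0386 gf 41.58506523119286 j6 1.2320485173054188
F [-0.754  0.327 -3.954  0.029  0.011 -0.11 ]
```

Call:
apply_moves(
  steps=[0, 0, 0.02, 0, 0, 0, 0.04, 0, 0, 0, 0.055, 0, 0, 0, 0.062, 0, 0, 0, 0.065, 0, 0, 0, 0.065, 0, 0, 0, 0.065, 0],
)

```text
clock: 41.12
tool_pos: [0.6182, 0.0541, 0.0428]
eef_rot: [[0.997, 0.071, 0.001], [0.071, -0.997, 0.0], [0.001, -0.0, -1.0]]
wrist_force: [-0.7, 0.4, -3.9]
finger_gap: 0.0386
gripper_force: 41.6
```

Call:
apply_moves(
  steps=[0, 0, 0.0004, 0, 0, 0, 0.0008, 0, 0, 0, 0.0008, 0],
)

```text
clock: 41.5
tool_pos: [0.6177, 0.054, 0.0412]
eef_rot: [[0.997, 0.071, -0.0], [0.071, -0.997, 0.0], [-0.0, -0.0, -1.0]]
wrist_force: [1.0, -0.3, -4.4]
finger_gap: 0.0386
gripper_force: 41.6
```

Call:
apply_moves(
  steps=[0, 0, 0.0004, 0, 0, 0, 0.0008, 0, 0, 0, 0.0008, 0],
)

```text
clock: 41.88
tool_pos: [0.6177, 0.054, 0.0404]
eef_rot: [[0.997, 0.071, -0.0], [0.071, -0.997, 0.0], [-0.0, -0.0, -1.0]]
wrist_force: [0.5, -0.3, -3.8]
finger_gap: 0.0386
gripper_force: 41.7
```

Call:
apply_moves(
  steps=[0, 0, 0.0003, 0, 0, 0, 0.0005, 0, 0, 0, 0.0005, 0],
)

```text
clock: 42.25
tool_pos: [0.6178, 0.054, 0.0404]
eef_rot: [[0.997, 0.071, 0.0], [0.071, -0.997, 0.0], [0.0, -0.0, -1.0]]
wrist_force: [-2.5, 1.7, 0.2]
finger_gap: 0.0386
gripper_force: 41.9
```

Call:
apply_moves(
  steps=[0, 0, 0.0003, 0, 0, 0, 0.0005, 0, 0, 0, 0.0005, 0],
)

```text
clock: 42.62
tool_pos: [0.6178, 0.054, 0.0403]
eef_rot: [[0.997, 0.071, 0.0], [0.071, -0.997, -0.0], [0.0, 0.0, -1.0]]
wrist_force: [-5.2, 0.7, 5.3]
finger_gap: 0.0389
gripper_force: 42.5
```

Call:
apply_moves(
  steps=[0, 0, -0.0002, 0, 0, 0, -0.0004, 0, 0, 0, -0.0004, 0, 0, 0, -0.0004, 0],
)

```text
clock: 43.12
tool_pos: [0.6178, 0.054, 0.0404]
eef_rot: [[0.997, 0.071, 0.0], [0.071, -0.997, -0.0], [0.0, 0.0, -1.0]]
wrist_force: [-5.1, 0.1, 5.2]
finger_gap: 0.0386
gripper_force: 42.5
```

Call:
apply_moves(
  steps=[0, 0, 0, 0, 0, 0, 0, 0, 0, 0, 0, 0, 0, 0, 0, 0],
  claw=0.047,
)

```text
clock: 43.62
tool_pos: [0.6178, 0.054, 0.0397]
eef_rot: [[0.997, 0.071, 0.0], [0.071, -0.997, 0.0], [0.0, -0.0, -1.0]]
wrist_force: [-0.3, -0.0, 0.4]
finger_gap: 0.0471
gripper_force: 0.0
```

Released. I'll rise clear, then give a gentle insurance push behind the right bolt.

Call:
apply_moves(
  steps=[0, 0, -0.01, 0, 0, 0, -0.04, 0, 0, 0, -0.08, 0, 0, 0, -0.08, 0, -0.01, 0.03, -0.08, 10, -0.02, 0.07, -0.08, 20, -0.03, 0.11, -0.08, 30, -0.0334, 0.1339, -0.08, 40, -0.0334, 0.1339, -0.08, 50, -0.0334, 0.1339, -0.08, 60, -0.0334, 0.1339, -0.08, 70, -0.0334, 0.1339, -0.08, 80, -0.0334, 0.1339, -0.08, 90, -0.0334, 0.1339, -0.08, 90, -0.0334, 0.1339, -0.08, 90, -0.0334, 0.1339, -0.08, 90],
)

```text
clock: 45.62
tool_pos: [0.5939, -0.0819, 0.1198]
eef_rot: [[0.073, -0.997, -0.0], [-0.997, -0.073, 0.0], [-0.0, 0.0, -1.0]]
wrist_force: [-0.1, 0.3, -0.6]
finger_gap: 0.047
gripper_force: 0.0
```

Call:
apply_moves(
  steps=[0, 0, 0.04, 0, 0, 0, 0.04, 0, 0, 0, 0.04, 0],
  claw=0,
)

```text
clock: 46.0
tool_pos: [0.5944, -0.0822, 0.0812]
eef_rot: [[0.072, -0.997, 0.001], [-0.997, -0.072, -0.001], [0.001, -0.001, -1.0]]
wrist_force: [0.6, -0.8, 1.0]
finger_gap: 0.0003
gripper_force: 0.0
```

```bash
python3 st.py
```

```text
t 46.0 pos [ 0.59437 -0.08217  0.08115] yang -175.89 zax [ 1.e-03 -7.e-04 -1.e+00] gap 0.0003 gf 0.0 j6 -0.12531551736620003
F [ 0.575 -0.81   0.971  0.005 -0.052  0.004]
```

Call:
apply_moves(
  steps=[0, 0.002, 0.03, 0, 0, 0.002, 0.05, 0, 0, 0.002, 0.0588, 0, 0, 0.002, 0.0588, 0, 0, 0, 0.0588, 0, 0, -0.002, 0.0588, 0, 0, -0.003, 0.0588, 0, 0, -0.003, 0.0588, 0],
)

```text
clock: 47.0
tool_pos: [0.597, -0.0817, 0.0211]
eef_rot: [[0.071, -0.997, 0.0], [-0.997, -0.071, 0.0], [-0.0, -0.0, -1.0]]
wrist_force: [-0.0, -0.4, 0.0]
finger_gap: 0.0002
gripper_force: 0.0
```

Call:
apply_moves(
  steps=[0, -0.0004, 0, 0, 0, -0.0008, 0, 0, 0, -0.0012, 0, 0, 0, -0.0012, 0, 0],
)

```text
clock: 47.5
tool_pos: [0.598, -0.0817, 0.021]
eef_rot: [[0.071, -0.997, -0.0], [-0.997, -0.071, 0.0], [-0.0, 0.0, -1.0]]
wrist_force: [-0.2, 0.2, 0.2]
finger_gap: 0.0002
gripper_force: 0.0
```

Call:
apply_moves(
  steps=[0, -0.0004, 0, 0, 0, -0.0008, 0, 0, 0, -0.001, 0, 0, 0, -0.001, 0, 0],
)

```text
clock: 48.0
tool_pos: [0.5991, -0.0815, 0.021]
eef_rot: [[0.071, -0.997, -0.0], [-0.997, -0.071, 0.0], [-0.0, 0.0, -1.0]]
wrist_force: [0.2, 0.3, 0.0]
finger_gap: 0.0002
gripper_force: 0.0
```

Call:
apply_moves(
  steps=[0, -0.0004, 0, 0, 0, -0.0008, 0, 0, 0, -0.0008, 0, 0],
)

```text
clock: 48.38
tool_pos: [0.5998, -0.0815, 0.021]
eef_rot: [[0.071, -0.997, -0.0], [-0.997, -0.071, 0.0], [-0.0, 0.0, -1.0]]
wrist_force: [-1.0, -0.7, -0.3]
finger_gap: 0.0001
gripper_force: 0.0
```

Call:
apply_moves(
  steps=[0, -0.0004, 0, 0, 0, -0.0008, 0, 0, 0, -0.0008, 0, 0],
)

```text
clock: 48.75
tool_pos: [0.6007, -0.0814, 0.021]
eef_rot: [[0.071, -0.997, -0.0], [-0.997, -0.071, 0.0], [-0.0, 0.0, -1.0]]
wrist_force: [-0.3, -0.3, -0.0]
finger_gap: -0.0003
gripper_force: 0.0
```

Call:
apply_moves(
  steps=[0, -0.0003, 0, 0, 0, -0.0005, 0, 0, 0, -0.0005, 0, 0],
)

```text
clock: 49.12
tool_pos: [0.6011, -0.0814, 0.021]
eef_rot: [[0.071, -0.997, -0.0], [-0.997, -0.071, 0.0], [-0.0, 0.0, -1.0]]
wrist_force: [0.7, 0.3, -0.6]
finger_gap: -0.0003
gripper_force: 0.0
```

Call:
apply_moves(
  steps=[0, -0.0003, 0, 0, 0, -0.0005, 0, 0, 0, -0.0005, 0, 0],
)

```text
clock: 49.5
tool_pos: [0.6015, -0.0814, 0.021]
eef_rot: [[0.071, -0.997, -0.0], [-0.997, -0.071, 0.0], [-0.0, 0.0, -1.0]]
wrist_force: [-0.4, 0.3, -0.1]
finger_gap: -0.0001
gripper_force: 0.6
```

Call:
apply_moves(
  steps=[0, -0.0003, 0, 0, 0, -0.0005, 0, 0, 0, -0.0005, 0, 0],
)

```text
clock: 49.88
tool_pos: [0.6016, -0.0814, 0.0209]
eef_rot: [[0.071, -0.997, -0.001], [-0.997, -0.071, -0.0], [-0.0, 0.001, -1.0]]
wrist_force: [-5.6, -0.4, 2.8]
finger_gap: -0.0
gripper_force: 2.2
```

Very stiff contact, so the blade is well held. Slow retreat, rise clear, and hand in.

Call:
apply_moves(
  steps=[0, 0.0002, 0, 0, 0, 0.0004, 0, 0, 0, 0.0006, 0, 0, 0, 0.0008, 0, 0, 0, 0.001, 0, 0, 0, 0.0013, 0, 0, 0, 0.0016, 0, 0, 0, 0.005, 0, 0, 0, 0.01, 0, 0, 0, 0.01, -0.03, 0, 0, 0.01, -0.08, 0, 0, 0.01, -0.08, 0, 0, 0.01, -0.08, 0, 0, 0.01, -0.08, 0],
)

```text
clock: 51.62
tool_pos: [0.5914, -0.082, 0.0995]
eef_rot: [[0.071, -0.997, -0.002], [-0.997, -0.071, 0.0], [-0.0, 0.002, -1.0]]
wrist_force: [0.3, 1.4, 0.1]
finger_gap: 0.0001
gripper_force: 0.0
```

```bash
python3 -c "
from rig import env
print(env.finish_job())"
```

```text
the job is handed in; nothing more can be done
None
```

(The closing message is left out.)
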